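Open the food-waste caddy by its hidden flush button

ROBOT

A 7-joint arm with a two-finger parallel gripper is mounted at the origin on the work surface. World frame = base frame: x ahead of the robot, y to its left, z up, the work surface at z = 0. Lengths are in m, angles in rad, forces in N, time in s.
With the tool pointing down it reaches from about 0.425 to 0.925 m from the base axis. Payload 6.8 kg.
Tool frame: the origin (TCP) lies midway between the tips of the shut fingers; the grasp point (between the pads) lies 19 mm behind it; z points along the fingers, y is the line along which they close (so a half turn about z gives the same grasp; the last joint's range is limited). The gripper opens to 85 mm and grips with 20 to 120 N. Pads are 22 mm wide; open, the fingers measure 114 mm over their backs; the gripper's body (76 mm by 85 mm) begins 54 mm behind the grasp point. The pads swing forward as they close: fully open they stand 13 mm farther back than shut.
Start: joints at [1.162, 0.477, 0.022, 1.555, -0.011, 1.109, -0.083], TCP at [0.2, -0.645, 0.231] pointing down, gripper open.
Joint ranges: [-2.96, 2.96], [-0.34, 2.1], [-1.41, 1.46], [0.24, 2.44], [-1.37, 4.51], [0.17, 1.92], [-2.96, 2.96]. Speed limits (rad/s): [2.39, 2.39, 3.14, 3.14, 3.14, 3.14, 3.14].

INTERFACE

Orientations are given as a rotation vector (axis times angle).
In Python, from bench import get_obs, grab_frame, camera_params, r gives the robot as it stands.
- The arm moves only by the shell command python3 -m jog 'ROWS' [FORCE]. ROWS is JSON, a list of rows, each an object of numbers: "rx", "ry", "rz": the turn, a rotation vector about the world's x, y, z scaled (see below); "x", "y", "z": the shift along the world's x, y, z scaled (see below); "jaw": the opening, from -1 (shut) to 1 (fully open). In form: [{"rx": .., "ry": .., "rz": .., "x": .., "y": .., "z": .., "jaw": ..}, ...]. A call has 1 to 8 rows; each row shifts and turns the commanded pose from where the row before left it; what a row does not reach is not made up. The controller multiplies each number of a shift by 60 mm and each number of a turn by 10 degrees. A row lasts 1/8 s, in which the tool goes at most 62.5 mm and 10.7 degrees, less where a joint would pass 70% of its speed; a pose out of reach is approached as far as the arm can. A call with a number of a shift or a turn outside -1 to 1 is refused whole. A call with a gripper value outside its range is refused whole. The fingers move at their own pace and stop on an object; FORCE is the grip in N (left out, the last holds). Time passes only in rows, so rows that do not move let the fingers close. It gives the time, the measured TCP pose, the force, the opening and the grip force at its end, in the units of the state.
- get_obs(): the state, without advancing time (a new reading comes with each control period).
- grab_frame(name): name is "side" or "top" or "wrist"; returns the picture (480x640x3 uint8, red, green, blue); there is no depth.
- camera_params(name): a dict with "fx", "fy", "cx", "cy" (pixels), "k1" (the pictures are not rectified: a ray, as slopes to the right and down, at radius r is drawn at 1 + k1 r^2 times it, then the intrinsics apply), "R" (3x3) and "t" (3): a world point X has camera coordinates R X + t. Camera axes: x right, y down, z forward; pixel columns grow to the right and rows downward; lengths in m; the calibration is good to about 2 mm. A picture is of the moment at which its call begins: read the wrist's pose just before it. camera_params takes no time and is no camera call; for the wrist camera it gives the pose at the moment of the call.
- r.hand_in(): hands the job in; it is judged then, once.
The state is a dict: "clock": time; "joints": joint angles; "qvel": joint speeds; "tau": joint torques, N m; "tcp_pos": TCP position; "orientation": TCP orientation; "contact_force": force on the tool from outside, world axes, zero at the start; "moment": the same for the moment, N m; "grip_width": finger opening in m; "gripper_force": force on a finger pad.
Only numpy, scipy, OpenCV 4.12 (cv2) and the standard library are available. Lean on these libraries where they do the work, as an engineer would, in place of code of your own. Each camera call takes 0.05 s, during which the arm holds its last target. There are 200 camera calls.

TASK

Open the food-waste caddy on the island so that scraps can go in: its lid is held by a catch whose unmarked button is set flush somewhere along the plain strip across the front of the caddy's top, so feel lightly along the strip with a fingertip until it gives. Push the button right in so that the lid springs up and stands open by itself, then take the hand away from everything. Only fingertip touching and pressing is wanted: do not pick up or shift the lunchbox, bottle, bowl or fork.

Things in the scene. Friction and masses are not known exactly. Their poses are not given: they have to be found in the camera images.
- caddy: White plastic food-waste caddy, 250 deep (x) by 340 wide (y) by 170 mm high, flat level top; stands fast on rubber feet. Origin: centre of its underside, on the island; x points from the front strip to the hinge, z up. On top, the front 75 mm (x -125 to -50 mm) is the fixed strip; behind a 2 mm gap lies the lid (x -48 to 113 mm, 320 mm wide), hinged along the back.
- strip (a point): Point on the top face of the caddy's front strip, in the middle of its 340 mm length and 75 mm depth, 170 mm above the island; axes as the caddy's. The release button's centre lies on this point's y axis (the strip's long middle line), anywhere from 45 mm to one side to 45 mm to the other. All of the strip but the button is rigid.
- button (a joint): How far the release button is pushed straight down: 0 at rest, 0.006 m fully in. A flat plate of the same white plastic, 40 mm (x) by 48 mm (y), its top 1 mm below the strip, a 2 mm gap all round it (opening 44 by 52 mm). It starts to give at 1.8 N, is fully in at 5.4 N and springs back; the catch lets go at about 4.5 mm.
- lid (a joint): Opening angle of the lid about its back hinge: 0 shut and caught, about 1.35 rad fully open. Once the catch lets go, the lid's spring swings its front edge up and back, away from the strip, in about 2 s, and it stays up.
- lunchbox_center (a point): Centre of a closed square plastic lunchbox with a latching flap on each side, 166 by 166 by 68 mm; bystander beside the caddy.
- bottle_center (a point): Point 110 mm up the axis of an upright steel bottle with a black flip-top lever cap, 72 mm across, about 226 mm high; bystander beside the caddy.
- bowl_center (a point): Centre, half-way up, of a white ceramic bowl 144 mm across and 58 mm high; bystander beside the caddy.
- fork_center (a point): Middle of a bamboo fork 180 mm long and 5 mm thick, lying flat; bystander in front of the caddy.

How it is judged:
On the way, in this order (a step that is already met when the one before it is completed fails the run):
1. the fingers push the button in far enough to free the catch (value of joint button above 0.004 m and contact force between the fingers and caddy above 1 N), for 0.02 s.
2. the lid springs up (value of joint lid above 1.2 rad), for 0.1 s.
At the end, for the whole second after the job is handed in: The lid stands open (more than 1.2 rad) and still, the button has sprung back out (within 1.5 mm), and the lunchbox, bottle, bowl and fork are each within 20 mm of where they stood (value of joint lid above 1.2 rad and velocity of joint lid below 0.1 rad/s and value of joint button below 0.0015 m and distance of each of lunchbox_center, bottle_center, bowl_center, fork_center from where it was at the start of the episode below 0.02 m); the robot touches nothing.
It fails at once if the fingers strike or press the caddy with more than 80 N (contact force between the fingers and caddy above 80 N).
It fails at once if the lunchbox, bottle, bowl or fork is lifted or shifted by more than 20 mm (distance of any of lunchbox_center, bottle_center, bowl_center, fork_center from where it was at the start of the episode above 0.02 m).
It also fails if it takes over 50 s, if anything falls off the work surface, if the arm or the gripper's body presses on something with over 40 N, if the wrist force passes 120 N, or if a joint passes its speed limit or range.

## Working session

There is one attempt and no reset: what is moved stays moved. The work goes in short steps, Python scripts to look and compute and a shell command to move; the robot and the scene stay as the last step left them, time stands still between calls to the robot, and variables do not carry over. Pictures are saved under pics/ and viewed, at most 10 in all, crops included, and the job is handed in when it is done.

```bash
mkdir -p pics
python3 - <<'E'
from bench import *
import cv2
for n in("top","side"):
    cv2.imwrite(f"pics/{n}0.png",grab_frame(n)[:,:,::-1])
    c=camera_params(n);print(n,{k:(v if not hasattr(v,'round') else v) for k,v in c.items()})
o=get_obs();print(o)
E
```

```text
top {'fx': 507.24638207628476, 'fy': 507.24638207628476, 'cx': 313.9086450451375, 'cy': 237.81807792034684, 'k1': -0.08557362093397289, 'R': array([[-0.00223597, -0.99998589,  0.00481841],
       [-0.9766352 ,  0.00114826, -0.21490081],
       [ 0.21489225, -0.00518634, -0.97662399]]), 't': array([0.04358986, 0.58865226, 1.00202049])}
side {'fx': 496.50838590130644, 'fy': 496.50838590130644, 'cx': 319.19096472375287, 'cy': 243.67275618992062, 'k1': -0.05764152520411125, 'R': array([[ 0.99785635, -0.06489843, -0.00842015],
       [-0.04443138, -0.57738708, -0.81526071],
       [ 0.04804746,  0.81388719, -0.57903289]]), 't': array([-0.56535538,  0.15416289,  0.94495767])}
{'clock': 0.1, 'joints': array([ 1.16191688,  0.47770221,  0.02237876,  1.55635864, -0.01152536,
        1.10927042, -0.08306991]), 'qvel': array([-0.00083141, -0.00091981, -0.00054223, -0.00192409,  0.00041661,
        0.00031679, -0.00031193]), 'tau': array([ 3.97019408e-03, -5.97761714e+01,  1.61349613e+00, -2.81955689e+01,
        1.28351036e-02,  5.03355855e-03,  3.03657566e-05]), 'tcp_pos': array([ 0.19979788, -0.64420021,  0.23043127]), 'orientation': array([-3.10457717e+00, -4.70459159e-01,  5.48937452e-04]), 'contact_force': array([ 0.38474352, -0.15180525,  0.16969696]), 'moment': array([-0.02387413,  0.00513348, -0.01120391]), 'gripper_force': 0.0, 'grip_width': 0.08538844652838604}
```

View pics/top0.png

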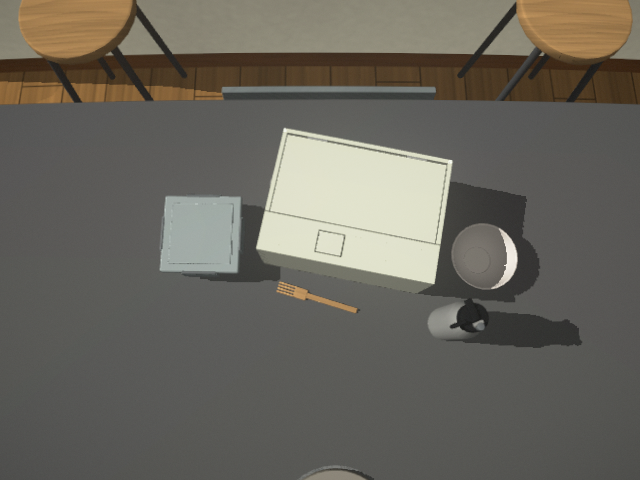

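View pics/side0.png

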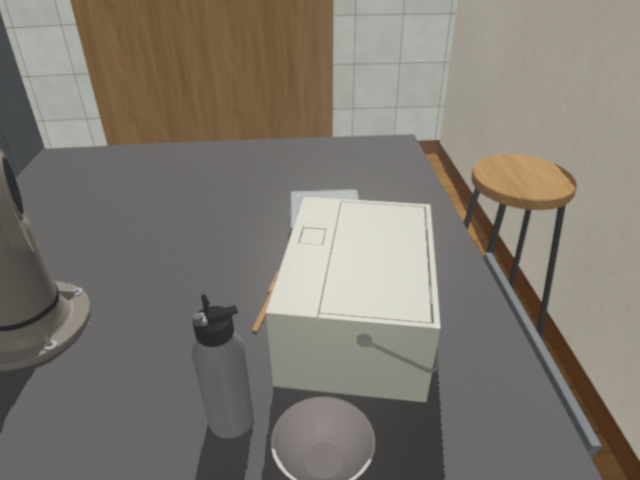

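The top view shows the caddy, with a faint square outline (gap) on its strip at about (330,243). The lunchbox is on the left, the bottle and bowl on the right, and the fork in front. The side view shows the same square at (312,236).

```bash
cat > h.py <<'E'
from bench import *
import cv2, numpy as np
def ray(n,uv,z):
    c=camera_params(n);K=np.array([[c['fx'],0,c['cx']],[0,c['fy'],c['cy']],[0,0,1]])
    p=cv2.undistortPoints(np.array([[uv]],float),K,np.array([c['k1'],0,0,0.]))[0,0]
    R=np.array(c['R']);o=-R.T@c['t'];d=R.T@np.array([p[0],p[1],1]);return o+d*(z-o[2])/d[2]
E
python3 - <<'E'
from h import *
for nm,n,uv,z in [("btn","top",(330,243),.17),("btn","side",(312,236),.17),("FL","top",(259,249),.17),("FR","top",(435,281),.17),("BL","top",(285,131),.17),("BR","top",(451,160),.17),("bottletop","top",(473,317),.22),("lunch","top",(203,232),.068),("bowl","top",(485,257),.05)]:
    print(nm,n,ray(n,uv,z).round(3))
f=[ray("top",u,.17) for u in((259,249),(435,281),(285,131),(451,160))]
e=(f[0]-f[1])[:2];print("len",np.linalg.norm(e),"ydir yaw",np.degrees(np.arctan2(-e[0],e[1])))
x=np.array([e[1],-e[0]])/np.linalg.norm(e); y=e/np.linalg.norm(e)
m=(f[0]+f[1])[:2]/2+x*.0875*0+x*.0375; b=ray("top",(330,243),.17)[:2]
print("strip",m,"btn in strip",(b-m)@x,(b-m)@y, "x ax",x)
E
```

```text
btn top [0.555 0.013 0.17 ]
btn side [0.556 0.008 0.17 ]
FL top [0.544 0.146 0.17 ]
FR top [ 0.483 -0.182  0.17 ]
BL top [0.783 0.1   0.17 ]
BR top [ 0.722 -0.228  0.17 ]
bottletop top [ 0.412 -0.234  0.22 ]
lunch top [0.601 0.276 0.068]
bowl top [ 0.549 -0.323  0.05 ]
len 0.33452420362782215 ydir yaw -10.563280529943707
strip [ 0.55018792 -0.02493236] btn in strip -0.0018538817257035241 0.03809878128691601 x ax [ 0.98305304 -0.18332137]
```

The button looks to be at about (0.555, 0.011), 37 mm towards +y on the strip. I'll go up, shut the fingers, line up with the caddy and cross above the bottle.

```bash
python3 -m jog '[{"z":0.9,"rz":-0.7,"jaw":-1},{"z":0.9,"rz":-0.7,"jaw":-1},{"z":0.5,"x":0.3,"y":0.6,"rz":-0.7,"jaw":-1},{"x":0.5,"y":0.85,"rz":-0.7,"jaw":-1},{"x":0.5,"y":0.85,"jaw":-1},{"x":0.5,"y":0.85,"jaw":-1},{"x":0.5,"y":0.85,"jaw":-1},{"x":0.5,"y":0.85,"jaw":-1}]' 20; python3 -m jog '[{"x":0.5,"y":0.85,"jaw":-1},{"x":0.5,"y":0.85,"jaw":-1},{"x":0.5,"y":0.85,"jaw":-1},{"x":0.5,"y":0.85,"jaw":-1},{"x":0.5,"y":0.85,"jaw":-1},{"jaw":-1},{"jaw":-1}]'
```

```text
validation failed for argument at $[0]...
validation failed for argument at $[0]...
```

```bash
python3 -m jog '[{"rx":0,"ry":0,"rz":-0.7,"x":0,"y":0,"z":0.9,"jaw":-1},{"rx":0,"ry":0,"rz":-0.7,"x":0,"y":0,"z":0.9,"jaw":-1},{"rx":0,"ry":0,"rz":-0.7,"x":0.3,"y":0.6,"z":0.5,"jaw":-1},{"rx":0,"ry":0,"rz":-0.7,"x":0.5,"y":0.85,"z":0,"jaw":-1},{"rx":0,"ry":0,"rz":0,"x":0.5,"y":0.85,"z":0,"jaw":-1},{"rx":0,"ry":0,"rz":0,"x":0.5,"y":0.85,"z":0,"jaw":-1},{"rx":0,"ry":0,"rz":0,"x":0.5,"y":0.85,"z":0,"jaw":-1},{"rx":0,"ry":0,"rz":0,"x":0,"y":0,"z":0,"jaw":-1}]' 20
```

```text
clock: 1.1
tcp_pos: [0.3413, -0.4001, 0.3693]
orientation: [-3.127, 0.281, -0.001]
contact_force: [-1.0, -0.2, -0.3]
grip_width: -0.0001
gripper_force: 0.0
```

Remaining: x +0.214, y +0.411.

```bash
python3 -m jog '[{"rx":0,"ry":0,"rz":0,"x":0.45,"y":0.85,"z":0,"jaw":-1},{"rx":0,"ry":0,"rz":0,"x":0.45,"y":0.85,"z":0,"jaw":-1},{"rx":0,"ry":0,"rz":0,"x":0.45,"y":0.85,"z":0,"jaw":-1},{"rx":0,"ry":0,"rz":0,"x":0.45,"y":0.85,"z":0,"jaw":-1},{"rx":0,"ry":0,"rz":0,"x":0.45,"y":0.85,"z":0,"jaw":-1},{"rx":0,"ry":0,"rz":0,"x":0.45,"y":0.85,"z":0,"jaw":-1},{"rx":0,"ry":0,"rz":0,"x":0.45,"y":0.85,"z":0,"jaw":-1},{"rx":0,"ry":0,"rz":0,"x":0.4,"y":0.85,"z":0,"jaw":-1}]'; python3 -m jog '[{"rx":0,"ry":0,"rz":0,"x":0,"y":0,"z":0,"jaw":-1},{"rx":0,"ry":0,"rz":0,"x":0,"y":0,"z":0,"jaw":-1}]'
python3 - <<'E'
from h import *
cv2.imwrite("pics/w1.png",grab_frame("wrist")[:,:,::-1])
E
```

```text
clock: 2.1
tcp_pos: [0.5519, 0.0036, 0.369]
orientation: [3.127, -0.298, -0.0]
contact_force: [2.1, -0.9, -0.7]
grip_width: 0.0
gripper_force: 0.0
clock: 2.35
tcp_pos: [0.5509, 0.0018, 0.3687]
orientation: [3.127, -0.297, -0.002]
contact_force: [0.6, -0.5, -0.4]
grip_width: -0.0001
gripper_force: 0.0
```

View pics/w1.png

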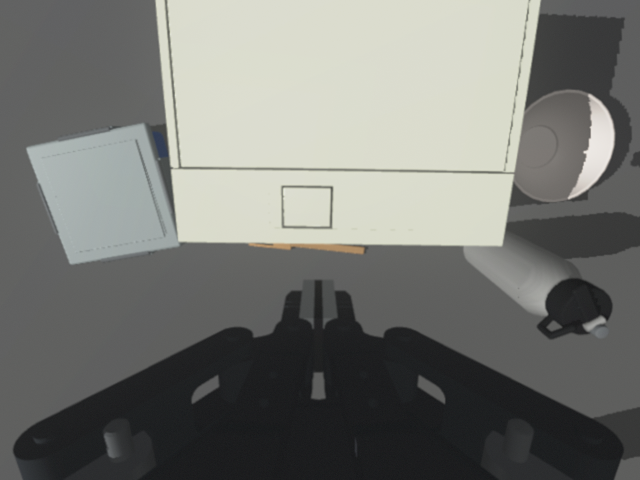

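The wrist view is lined up with the caddy. The button outline spans about (282–332, 186–228), with its centre near (307,207).

Run:
```python
from h import *
b=ray("wrist",(307,207),.17);p=get_obs()['tcp_pos'];print(b,p,(np.array([b[0],b[1],.17])-p)/.06)
```

```text
[0.55549691 0.01054637 0.17      ] [0.55080762 0.00120864 0.36889266] [ 0.07815484  0.15562887 -3.31487769]
```

```bash
python3 -m jog '[{"rx":0,"ry":0,"rz":0,"x":0.08,"y":0.15,"z":-0.8,"jaw":-1},{"rx":0,"ry":0,"rz":0,"x":0,"y":0,"z":-0.8,"jaw":-1},{"rx":0,"ry":0,"rz":0,"x":0,"y":0,"z":-0.8,"jaw":-1},{"rx":0,"ry":0,"rz":0,"x":0,"y":0,"z":-0.5,"jaw":-1},{"rx":0,"ry":0,"rz":0,"x":0,"y":0,"z":-0.15,"jaw":-1},{"rx":0,"ry":0,"rz":0,"x":0,"y":0,"z":0,"jaw":-1},{"rx":0,"ry":0,"rz":0,"x":0,"y":0,"z":0,"jaw":-1},{"rx":0,"ry":0,"rz":0,"x":0,"y":0,"z":0,"jaw":-1}]'
```

```text
clock: 3.4
tcp_pos: [0.5566, 0.0123, 0.1876]
orientation: [-3.127, 0.295, -0.004]
contact_force: [0.3, 0.0, -0.9]
grip_width: 0.0001
gripper_force: 0.0
```

Now I'll feel downwards in small steps.

```bash
python3 -m jog '[{"rx":0,"ry":0,"rz":0,"x":0,"y":0,"z":-0.1,"jaw":-1},{"rx":0,"ry":0,"rz":0,"x":0,"y":0,"z":-0.08,"jaw":-1},{"rx":0,"ry":0,"rz":0,"x":0,"y":0,"z":-0.05,"jaw":-1},{"rx":0,"ry":0,"rz":0,"x":0,"y":0,"z":0,"jaw":-1},{"rx":0,"ry":0,"rz":0,"x":0,"y":0,"z":0,"jaw":-1}]'; for i in 1; do python3 -m jog '[{"rx":0,"ry":0,"rz":0,"x":0,"y":0,"z":-0.04,"jaw":-1},{"rx":0,"ry":0,"rz":0,"x":0,"y":0,"z":0,"jaw":-1},{"rx":0,"ry":0,"rz":0,"x":0,"y":0,"z":0,"jaw":-1}]'; done
```

```text
clock: 4.03
tcp_pos: [0.5559, 0.0124, 0.1725]
orientation: [-3.128, 0.295, -0.0]
contact_force: [0.5, 0.3, -0.1]
grip_width: 0.0005
gripper_force: 0.0
clock: 4.4
tcp_pos: [0.5558, 0.0123, 0.1701]
orientation: [-3.128, 0.295, -0.0]
contact_force: [-0.5, -0.7, 0.2]
grip_width: 0.0001
gripper_force: 0.0
```

```bash
python3 -m jog '[{"rx":0,"ry":0,"rz":0,"x":0,"y":0,"z":-0.04,"jaw":-1},{"rx":0,"ry":0,"rz":0,"x":0,"y":0,"z":0,"jaw":-1},{"rx":0,"ry":0,"rz":0,"x":0,"y":0,"z":0,"jaw":-1}]'; python3 -m jog '[{"rx":0,"ry":0,"rz":0,"x":0,"y":0,"z":-0.04,"jaw":-1},{"rx":0,"ry":0,"rz":0,"x":0,"y":0,"z":0,"jaw":-1},{"rx":0,"ry":0,"rz":0,"x":0,"y":0,"z":0,"jaw":-1}]'
```

```text
clock: 4.78
tcp_pos: [0.5561, 0.0124, 0.1679]
orientation: [-3.128, 0.295, -0.001]
contact_force: [0.3, -0.2, 1.5]
grip_width: 0.0001
gripper_force: 0.9
clock: 5.15
tcp_pos: [0.556, 0.0123, 0.1654]
orientation: [-3.128, 0.295, -0.001]
contact_force: [-0.2, 0.1, 3.6]
grip_width: 0.0004
gripper_force: 1.9
```

It gives: 3.6 N at about 3 mm down, as a sprung button should. I'll push it right in, then pull back up out of the way.

```bash
python3 -m jog '[{"rx":0,"ry":0,"rz":0,"x":0,"y":0,"z":-0.04,"jaw":-1},{"rx":0,"ry":0,"rz":0,"x":0,"y":0,"z":-0.02,"jaw":-1},{"rx":0,"ry":0,"rz":0,"x":0,"y":0,"z":0,"jaw":-1},{"rx":0,"ry":0,"rz":0,"x":0,"y":0,"z":0,"jaw":-1}]'
python3 - <<'E'
from h import *
cv2.imwrite("pics/s2.png",grab_frame("side")[:,:,::-1])
E
```

```text
clock: 5.65
tcp_pos: [0.5561, 0.0123, 0.163]
orientation: [3.127, -0.295, 0.001]
contact_force: [-3.7, 0.1, 13.1]
grip_width: -0.0
gripper_force: 6.9
```

View pics/s2.png

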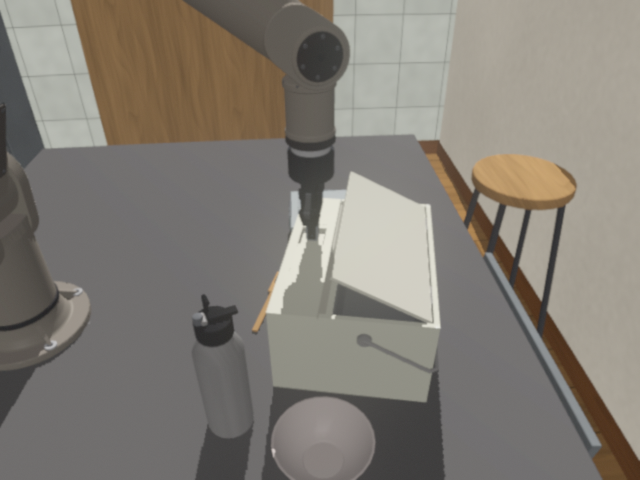

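The lid is swinging up (front edge near (380,240)). The hand stays clear of it, so I'll rise and back off toward the base.

```bash
python3 -m jog '[{"rx":0,"ry":0,"rz":0,"x":0,"y":0,"z":0.3,"jaw":-1},{"rx":0,"ry":0,"rz":0,"x":-0.3,"y":0,"z":0.5,"jaw":-1},{"rx":0,"ry":0,"rz":0,"x":-0.5,"y":0,"z":0.6,"jaw":-1},{"rx":0,"ry":0,"rz":0,"x":-0.4,"y":0,"z":0.6,"jaw":-1},{"rx":0,"ry":0,"rz":0,"x":0,"y":0,"z":0,"jaw":-1},{"rx":0,"ry":0,"rz":0,"x":0,"y":0,"z":0,"jaw":-1},{"rx":0,"ry":0,"rz":0,"x":0,"y":0,"z":0,"jaw":-1},{"rx":0,"ry":0,"rz":0,"x":0,"y":0,"z":0,"jaw":-1}]'; python3 -m jog '[{"rx":0,"ry":0,"rz":0,"x":0,"y":0,"z":0,"jaw":-1},{"rx":0,"ry":0,"rz":0,"x":0,"y":0,"z":0,"jaw":-1},{"rx":0,"ry":0,"rz":0,"x":0,"y":0,"z":0,"jaw":-1},{"rx":0,"ry":0,"rz":0,"x":0,"y":0,"z":0,"jaw":-1},{"rx":0,"ry":0,"rz":0,"x":0,"y":0,"z":0,"jaw":-1},{"rx":0,"ry":0,"rz":0,"x":0,"y":0,"z":0,"jaw":-1},{"rx":0,"ry":0,"rz":0,"x":0,"y":0,"z":0,"jaw":-1},{"rx":0,"ry":0,"rz":0,"x":0,"y":0,"z":0,"jaw":-1}]';python3 -m jog '[{"rx":0,"ry":0,"rz":0,"x":0,"y":0,"z":0,"jaw":-1},{"rx":0,"ry":0,"rz":0,"x":0,"y":0,"z":0,"jaw":-1},{"rx":0,"ry":0,"rz":0,"x":0,"y":0,"z":0,"jaw":-1},{"rx":0,"ry":0,"rz":0,"x":0,"y":0,"z":0,"jaw":-1},{"rx":0,"ry":0,"rz":0,"x":0,"y":0,"z":0,"jaw":-1},{"rx":0,"ry":0,"rz":0,"x":0,"y":0,"z":0,"jaw":-1},{"rx":0,"ry":0,"rz":0,"x":0,"y":0,"z":0,"jaw":-1},{"rx":0,"ry":0,"rz":0,"x":0,"y":0,"z":0,"jaw":-1}]'
python3 - <<'E'
from h import *
cv2.imwrite("pics/s3.png",grab_frame("side")[:,:,::-1])
E
```

```text
clock: 6.7
tcp_pos: [0.4837, 0.0123, 0.2807]
orientation: [-3.128, 0.295, 0.003]
contact_force: [-0.2, 1.0, -0.6]
grip_width: 0.0005
gripper_force: 0.0
clock: 7.7
tcp_pos: [0.4838, 0.0123, 0.2817]
orientation: [3.128, -0.295, 0.0]
contact_force: [0.4, -0.7, -0.5]
grip_width: 0.0
gripper_force: 0.0
clock: 8.7
tcp_pos: [0.4838, 0.0123, 0.2817]
orientation: [3.128, -0.295, -0.0]
contact_force: [-0.3, 0.7, -0.6]
grip_width: -0.0
gripper_force: 0.0
```

View pics/s3.png

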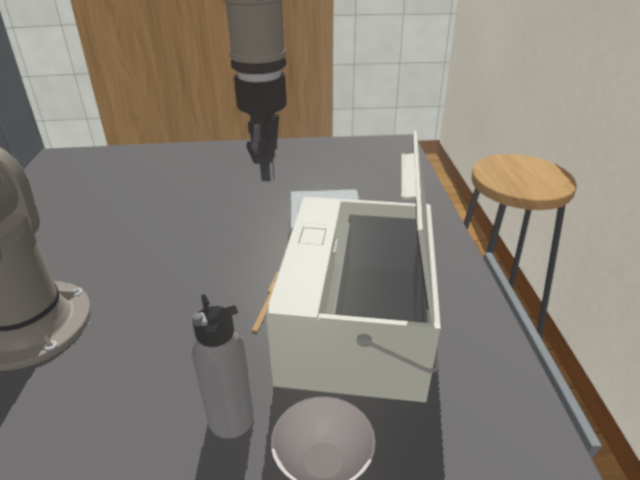

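The lid stands fully open (edge at about (418,140)–(430,310)), the button is back out at (312,236), the bystanders haven't moved and the hand is clear.

```bash
python3 -c "
from bench import r
print(r.hand_in())"
```

```text
the job is handed in; nothing more can be done
None
```

The caddy lid is open and standing by itself, the button has sprung back out, the hand is clear, nothing else was disturbed as far as the last picture shows, and the job is handed in; the button's outline showed in the pictures, so I pressed lightly there instead of feeling along the whole strip.

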